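# Cap the sample cup, then unlatch the compartment gate and hold it wide

## Task

Get the sample ready and open the spectrometer for me: first put the steel lid squarely on the open sample cup, down flush on its rim, and let go of it. Then squeeze the gate's two catches on the compartment roof home against their fixed posts, the one at the hinge side first and the one at the handle side second, take the gate by its upright handle, swing it out past the detent to nearly a right angle, and finish still holding it wide open by the handle so that I can slide the cup in (the gate is sprung and swings back if let go). Leave the other things on the bench where they are.

Things in the scene. Friction and masses are not known exactly. Their poses are not given: they have to be found in the camera images.
- lid: Loose round steel lid, 0.12 kg, knob up on the table. Origin: centre of underside. Upwards: spigot 52 mm in diameter (foot 46), 8 mm high; flange 66 mm in diameter, 8 to 13 mm; round knob 22 mm in diameter, 13 to 39 mm. The spigot enters the cup's mouth, the flange rests on the rim; seated, the lid's origin is 32 mm above the cup's.
- cup: Loose round steel sample cup, open at the top, 64 mm outside diameter, 56 mm inside, 40 mm high, 0.35 kg, a white pressed tablet on its floor. Origin: centre of underside.
- module: White spectrometer compartment, fixed. Origin: middle of its front face at table height; x into it (away from the robot), y left seen from the robot, z up. Flat roof at z 130 mm, x 0 to 190, y -110 to 110; housing to z 162 behind x 190; wing to z 115 at y below -110. Gate hinge line (vertical) at x -7, y -80; the shut gate runs along y to +85, 8 mm thick, top z 128 (lugs 143).
- gate_angle (a joint): Gate angle: 0 shut, grows as the free edge swings out to the robot (counterclockwise from above), stop 1.55 rad. Locked while a catch hooks it. A spring pulls it shut: at the handle 0.3 N shut, 2 N wide. A ball detent on the sill resists (about 3 N more at the handle) between 0.65 and 0.9 rad; let go beyond it, the gate drifts back to about 1.0. Wide open: more than 1.3.
- gate: The gate: aluminium panel with its handle and lugs. Origin: on the hinge line at table height; y along the gate to its free edge, x its normal (module x when shut).
- gate_handle (a point): Upright round dark steel handle at the gate's free edge, 16 mm in diameter, free from 128 to 199 mm above the table. Point: on its axis, 175 mm above the table, 155 mm from the hinge line; with the gate shut at module x -7, y +75 mm. Its x axis is the gate's normal (module x when shut) and turns with the gate.
- pivot_a (a point): Pivot of catch A, the hinge-side one, squeezed FIRST: module x 14, y -50, z 138 mm. A tab 22 mm wide (along module y) rises from it and ends in a cross roll 10 mm thick, its axis 65 mm from the pivot; at rest the tab leans 0.2 rad to the robot (roll axis 13 mm nearer the robot than the pivot, z 202). A hook on the same piece reaches forward over the gate's lug.
- catch_a (a joint): Catch A's angle: 0 to 0.05 at rest (hooked), grows as the tab is squeezed towards its post (away from the robot) and the hook lifts; stop 0.40 rad (roll axis 13 mm beyond the pivot). Takes about 4.5 N at the roll and stays where it is left. Home: more than 0.33. The lifted hook reaches z 165 mm in front of the tab: keep the fingertips above that, or opening the fingers pushes it back.
- post_a (a point): Fixed upright steel post behind catch A's tab, 8 mm thick (module x), 22 mm wide, from the roof to z 212 mm. Point: its middle in plan, z 200 mm, 24 mm behind the pivot (module x). To squeeze, one finger goes behind the post, the other in front of the tab: 46 mm over roll and post at rest, 20 mm home.
- pivot_b (a point): Pivot of catch B, the same as A but at the handle side (module x 14, y +20, z 138 mm), squeezed SECOND.
- catch_b (a joint): Catch B's angle, as for catch A.
- post_b (a point): Fixed upright post behind catch B's tab, the same as post A.
- pot: Bystander, loose: specimen pot with a white screw cap, 56 mm in diameter, 60 mm high. Origin: centre of underside.
- bottle: Bystander, loose: amber bottle, 60 mm in diameter, 150 mm high. Origin: centre of underside.
- die: Bystander, loose: dark steel pellet die, 52 mm in diameter, 30 mm high, with a plunger 18 mm in diameter to 55 mm. Origin: centre of underside.

How it is judged:
By the outcome, as a careful person would: the job done as asked, in the order asked, and still so for the second after the job is handed in, while the arm keeps its last pose, push and grip.
It also fails if it takes over 72 s, if anything falls off the work surface, if the arm or the gripper's body presses on something with over 40 N, if the wrist force passes 120 N, or if a joint passes its speed limit or range.

## Robot

A 7-joint arm with a two-finger parallel gripper is mounted at the origin on the work surface. World frame = base frame: x ahead of the robot, y to its left, z up, the work surface at z = 0. Lengths are in m, angles in rad, forces in N, time in s.
With the tool pointing down it reaches from about 0.425 to 0.95 m from the base axis. Payload 4.7 kg.
Tool frame: the origin (TCP) lies at the very end of the fingers, on their centre line; the grasp point (between the pads) lies 19 mm behind it; z points along the fingers, y is the line along which they close (so a half turn about z gives the same grasp; the last joint's range is limited). The gripper opens to 85 mm and grips with 20 to 120 N. Pads are 22 mm wide; open, the fingers measure 114 mm over their backs; the gripper's body (76 mm by 85 mm) begins 54 mm behind the grasp point. The pads swing forward as they close: fully open they stand 13 mm farther back than shut.
Start: joints at [1.164, 0.469, -0.049, 1.532, 0.024, 1.141, -0.082], TCP at [0.249, -0.627, 0.231] pointing down, gripper open.
Joint ranges: [-2.59, 2.59], [-0.33, 1.99], [-1.39, 1.29], [0.1, 2.45], [-1.04, 4.18], [0.21, 1.99], [-2.66, 2.66]. Speed limits (rad/s): [2.57, 2.57, 3.14, 3.14, 3.14, 3.14, 3.14].

## Interface

Orientations are given as a unit quaternion [x, y, z, w].
In Python, from rig import get_obs, read_camera, camera_model, sign_off gives the robot as it stands. The module is installed in compiled form; this text tells all that it offers.
- The arm moves only by the tool move_arm, never from a script. Its argument "commands" is a list of rows, each an object with "offset": the shift along the tool's x, y, z in cm, a list of three; "yaw": the turn about the tool's z in degrees. A call has 1 to 8 rows; each row shifts and turns the commanded pose from where the row before left it, along the tool's axes as they then stand; what a row does not reach is not made up. A row lasts 1/8 s, in which the tool goes at most 62.5 mm and 10.7 degrees, less where a joint would pass 70% of its speed; a pose out of reach is approached as far as the arm can. A call is refused whole if a number of a shift passes 6.25 or a number of a turn 10.7, either way. A call with a gripper value outside its range is refused whole. "grip" is the closure, from -1 (fully open) to 1 (shut), set as the call begins (left out, the last holds). The fingers move at their own pace and stop on an object; the grip force is fixed at half the most. Time passes only in rows, so rows that do not move let the fingers close. It gives the time, the measured TCP pose, the force, the opening and the grip force at its end, in the units of the state.
- get_obs(): the state, without advancing time (a new reading comes with each control period).
- read_camera(name): name is "scene" or "top"; returns (picture, depth): 384x512x3 uint8, red, green, blue; 384x512 float32, m along the optical axis (not along the pixel's ray), 0 where there is no reading.
- camera_model(name): a dict with "K" (3x3 intrinsics, pixels), "rvec" (rotation vector, rad) and "tvec" (3), from world to camera coordinates, as OpenCV has them. Camera axes: x right, y down, z forward; pixel columns grow to the right and rows downward; lengths in m; the calibration is good to about 2 mm. A picture is of the moment at which its call begins. camera_model takes no time and is no camera call.
- sign_off(): hands the job in; it is judged then, once.
The state is a dict: "t": time; "joint_pos": joint angles; "qd": joint speeds; "joint_torque": joint torques, N m; "position": TCP position; "orientation": TCP orientation; "contact_force": force on the tool from outside, world axes, zero at the start; "ft_torque": the same for the moment, N m; "grip_width": opening from 0.0 (shut) to 1.0 (fully open); "grip_force": force on a finger pad.
Only numpy, scipy, OpenCV 4.12 (cv2) and the standard library are available. Lean on these libraries where they do the work, as an engineer would, in place of code of your own. Each camera call takes 0.05 s, during which the arm holds its last target. There are 200 camera calls.

## Working session

There is one attempt and no reset: what is moved stays moved. The work goes in short steps, Python scripts to look and compute and a tool call to move; the robot and the scene stay as the last step left them, time stands still between calls to the robot, and variables do not carry over. Pictures are saved under pics/ and viewed, at most 10 in all, crops included, and the job is handed in when it is done.

Besides the shell and the picture viewer there is one more tool, called after "Call:" by a JSON object that holds its "op" and its "data". move_arm: Moves the arm, as the interface text tells. Its arguments: {"type":"object","properties":{"commands":{"type":"array"},"grip":{"type":"number"}},"required":["commands"]}

```bash
mkdir -p pics
cat > h.py <<'E'
import numpy as np, cv2
from rig import get_obs, read_camera, camera_model, sign_off
from scipy.spatial.transform import Rotation as R
def cam(n):
    m=camera_model(n); return np.array(m["K"]),cv2.Rodrigues(np.array(m["rvec"],float))[0],np.array(m["tvec"],float).ravel()
def ray(n,u,v):
    K,Rm,t=cam(n); d=Rm.T@np.linalg.inv(K)@np.array([u,v,1.]); return -Rm.T@t,d
def onplane(n,u,v,z):
    c,d=ray(n,u,v); return c+d*(z-c[2])/d[2]
def cloud(n,D):
    K,Rm,t=cam(n); v,u=np.mgrid[:D.shape[0],:D.shape[1]]
    p=np.stack([(u-K[0,2])/K[0,0]*D,(v-K[1,2])/K[1,1]*D,D],-1); return (p-t)@Rm
def proj(n,P):
    K,Rm,t=cam(n); q=(Rm@np.atleast_2d(P).T).T+t; q=q@K.T; return q[:,:2]/q[:,2:]
def tri(a,b):
    (c1,d1),(c2,d2)=ray(*a),ray(*b); A=np.stack([d1,-d2],1); s=np.linalg.lstsq(A,c2-c1,rcond=None)[0]
    p,q=c1+s[0]*d1,c2+s[1]*d2; return (p+q)/2,np.linalg.norm(p-q)
E
python3 - <<'E'
from h import *
np.set_printoptions(precision=4,suppress=True)
for n in("scene","top"):
    I,D=read_camera(n); cv2.imwrite(f"pics/{n}0.png",I[...,::-1]); np.savez(f"{n}0.npz",I=I,D=D)
    K,Rm,t=cam(n); print(n,K,-Rm.T@t,Rm)
o=get_obs(); print(o)
E
```

```text
scene [[486.0388   0.     255.1607]
 [  0.     486.0388 193.5898]
 [  0.       0.       1.    ]] [ 1.573  -0.0859  1.2216] [[ 0.0628  0.9979 -0.0185]
 [ 0.7206 -0.0581 -0.6909]
 [-0.6905  0.0301 -0.7227]]
top [[454.07     0.     252.8222]
 [  0.     454.07   189.2234]
 [  0.       0.       1.    ]] [ 0.3753 -0.0192  1.5248] [[-0.0046 -1.      0.0047]
 [-0.9906  0.0039 -0.1364]
 [ 0.1364 -0.0053 -0.9906]]
{'t': 0.1, 'joint_pos': array([ 1.1641,  0.4694, -0.0486,  1.5336,  0.0241,  1.141 , -0.0823]), 'qd': array([-0.0004, -0.0037, -0.0003, -0.0019, -0.0002, -0.0033,  0.    ]), 'joint_torque': array([  0.0005, -51.1515,  -0.0472, -23.839 ,   0.0108,   0.0044,
        -0.    ]), 'position': array([ 0.2488, -0.6269,  0.2303]), 'orientation': array([ 0.9822,  0.1878, -0.0002, -0.0009]), 'contact_force': array([-0.1242,  0.0094, -0.1894]), 'ft_torque': array([0.0261, 0.0126, 0.0245]), 'grip_force': 0.0, 'grip_width': 0.9994636273917876}
```

View pics/scene0.png

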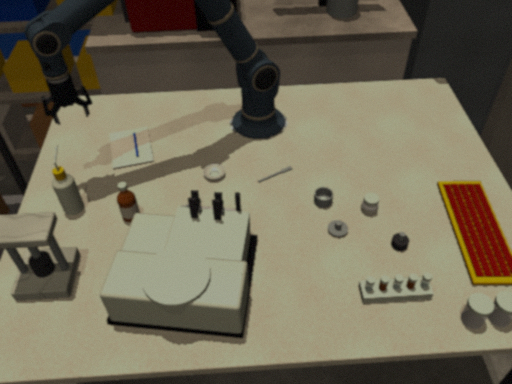

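View pics/top0.png

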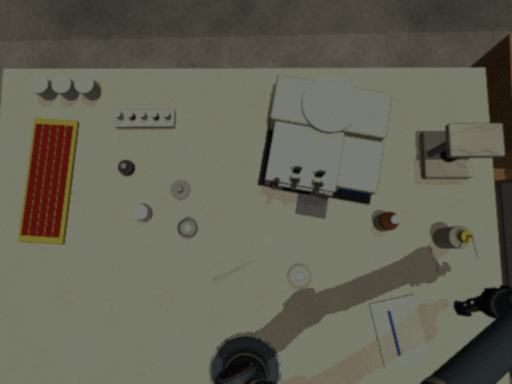

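The scene view shows the cup at about (323,197), the lid at (338,228), the pot at (370,203) and the die at (401,241). The catches are at (195,203) and (218,205), the handle at (238,202) and the bottle at (127,203). In the top view the cup is at (187,228), the lid at (180,189), and the module spans about (265-385, 75-200) with its tabs at (296,172) and (319,177).

Run:
```python
from h import *
np.set_printoptions(precision=4,suppress=True)
S=np.load("scene0.npz");T=np.load("top0.npz")
a=cv2.resize(S["I"][180:260,170:270],(400,320),interpolation=cv2.INTER_CUBIC)
b=cv2.resize(T["I"][145:225,255:355],(400,320),interpolation=cv2.INTER_CUBIC)
c=cv2.resize(S["I"][175:255,300:400],(400,320)[:2],interpolation=cv2.INTER_CUBIC)[:280]
d=cv2.resize(T["I"][170:250,140:240],(400,320),interpolation=cv2.INTER_CUBIC)[:280]
m=np.vstack([np.hstack([a,b]),np.hstack([c,d])])
m=np.clip(m*1.6,0,255).astype(np.uint8)
cv2.imwrite("pics/m1.png",m[...,::-1])
for n,Z in(("scene",S),("top",T)):
    P=cloud(n,Z["D"]); print(n,(Z["D"]==0).mean())
    pts={"scene":[(323,190),(323,197),(338,228),(338,222),(370,198),(195,195),(238,197),(218,196),(200,250)],"top":[(187,219),(187,228),(180,189),(180,182),(143,212),(296,170),(319,175),(310,150)]}[n]
    for u,v in pts: print(u,v,P[v,u])
```

```text
scene 0.004023234049479167
323 190 [0.4293 0.1967 0.0227]
323 197 [0.4472 0.1951 0.0068]
338 228 [0.5948 0.219  0.0162]
338 222 [0.5871 0.2183 0.0368]
370 198 [0.5109 0.3352 0.0575]
195 195 [ 0.5828 -0.2191  0.194 ]
238 197 [ 0.5982 -0.0938  0.1911]
218 196 [ 0.5947 -0.1517  0.1965]
200 250 [ 0.7353 -0.2086  0.1289]
top 0.0038859049479166665
187 219 [0.4824 0.1887 0.0389]
187 228 [0.4544 0.1919 0.0128]
180 189 [0.582  0.2137 0.036 ]
180 182 [0.6091 0.2178 0.0124]
143 212 [0.5043 0.3286 0.058 ]
296 170 [ 0.6161 -0.1553  0.1926]
319 175 [ 0.6031 -0.2257  0.1783]
310 150 [ 0.6901 -0.2063  0.1338]
```

View pics/m1.png

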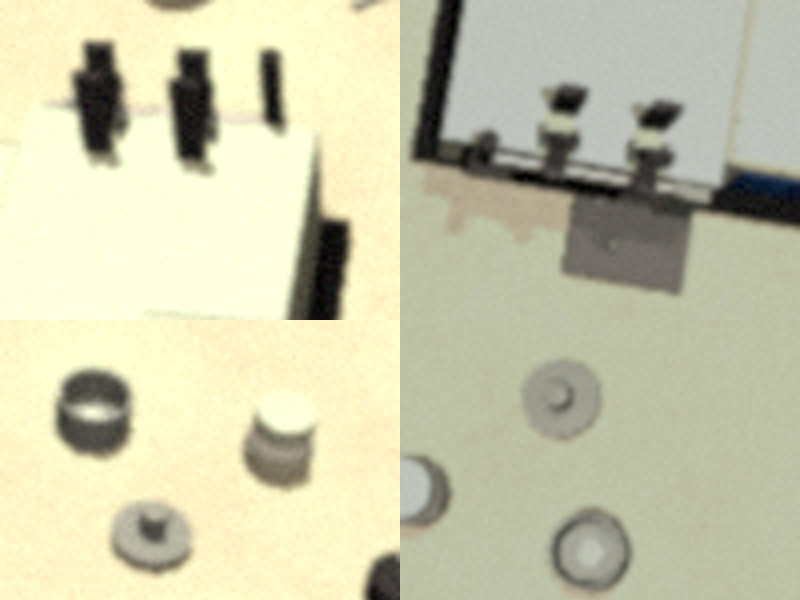

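The montage shows the catches from behind (upper left), with each tab in front of its post and the handle at the right. Upper right is the top view: posts, light rolls, the handle at the left end and the gate strip. Below are the cup, the lid with its knob, and the pot, all standing apart from each other.

```bash
cat > m.py <<'E'
from h import *
np.set_printoptions(precision=4,suppress=True)
def circ(p):
    A=np.c_[2*p,np.ones(len(p))]; s=np.linalg.lstsq(A,(p**2).sum(1),rcond=None)[0]; return s[:2],np.sqrt(s[2]+s[:2]@s[:2])
def hull_circ(p):
    h=cv2.convexHull((p*1000).astype(np.float32))[:,0]/1000.; return circ(h)
if __name__=="__main__":
  for n in("scene","top"):
    Z=np.load(n+"0.npz");P=cloud(n,Z["D"]); I=Z["I"].astype(int)
    def near(c,r,z0,z1): return P[(np.hypot(P[...,0]-c[0],P[...,1]-c[1])<r)&(P[...,2]>z0)&(P[...,2]<z1)]
    print("==",n)
    q=near((.59,.216),.06,-.02,.005); print(" table z",np.median(q[:,2]))
    q=near((.59,.216),.05,.006,.02); print(" flange",hull_circ(q[:,:2]),np.median(q[:,2]),len(q))
    q=near((.59,.216),.03,.03,.045); print(" knob",q.mean(0),q.max(0)-q.min(0),len(q))
    q=near((.455,.193),.05,.032,.046); print(" cup rim",hull_circ(q[:,:2]),np.median(q[:,2]),len(q))
    q=near((.51,.33),.05,.05,.07); print(" pot",hull_circ(q[:,:2]),np.median(q[:,2]))
    m=(P[...,2]>.185)&(P[...,2]<.225)&(P[...,0]>.5)&(P[...,0]<.75)&(abs(P[...,1]+.16)<.15)
    k,L,st,ce=cv2.connectedComponentsWithStats(m.astype(np.uint8))
    for i in range(1,k):
        if st[i,4]>4: q=P[L==i]; print(" tall",st[i],q.mean(0),q.min(0),q.max(0))
    m=(P[...,2]>.122)&(P[...,2]<.137)&(P[...,0]>.5)&(P[...,0]<.9)&(abs(P[...,1]+.16)<.2)
    k,L,st,ce=cv2.connectedComponentsWithStats(m.astype(np.uint8)); i=1+st[1:,4].argmax()
    q=P[L==i]; print(" roof z",np.median(q[:,2]),st[i]); r=cv2.minAreaRect((q[:,:2]*1000).astype(np.float32)); print(r)
    r=cv2.approxPolyDP(cv2.convexHull((q[:,:2]*1000).astype(np.float32)),6,True)[:,0]; print(r)
    m=(P[...,2]>.155)&(P[...,2]<.17)&(P[...,0]>.65)&(P[...,0]<1.1)&(abs(P[...,1]+.16)<.25)
    q=P[m]; print(" housing", np.median(q[:,2])); r=cv2.approxPolyDP(cv2.convexHull((q[:,:2]*1000).astype(np.float32)),6,True)[:,0]; print(r)
E
python3 m.py
```

```text
== scene
 table z -0.0016805267033482933
 flange (array([0.5885, 0.2199]), np.float64(0.03337463271776539)) 0.011474183758530758 211
 knob [0.5896 0.219  0.0358] [0.0204 0.0199 0.0114] 34
 cup rim (array([0.458 , 0.1933]), np.float64(0.032648086334346814)) 0.03683234362368025 85
 pot (array([0.5087, 0.3407]), np.float64(0.02653029321422239)) 0.05720283154272223
 tall [188 190  11  17 119] [ 0.5975 -0.2231  0.1993] [ 0.5706 -0.2378  0.1851] [ 0.619  -0.2092  0.214 ]
 tall [212 192  11  16 119] [ 0.6094 -0.154   0.1984] [ 0.5794 -0.1685  0.1855] [ 0.632  -0.14    0.2141]
 tall [235 192   6   7  32] [ 0.5913 -0.0954  0.1934] [ 0.5821 -0.1025  0.1861] [ 0.5986 -0.0877  0.2008]
 roof z 0.12856753521083042 [ 165  204   85   57 3301]
((665.385498046875, -185.82679748535156), (221.59078979492188, 196.80825805664062), 79.51789855957031)
[[ 777.7643  -95.2481]
 [ 601.4191  -66.6884]
 [ 562.7339 -199.7576]
 [ 560.0917 -278.7708]
 [ 726.5148 -306.6863]
 [ 769.0469 -166.4384]]
 housing 0.1607600164550964
[[ 885.7781 -170.4798]
 [ 790.0142 -188.6569]
 [ 749.6601 -232.7386]
 [ 742.9689 -274.0792]
 
[... 836 characters left out ...]
  4  27] [ 0.5848 -0.1515  0.2056] [ 0.5807 -0.1627  0.1971] [ 0.5912 -0.1412  0.2114]
 tall [315 182   8   5  27] [ 0.5715 -0.2198  0.2053] [ 0.5653 -0.2302  0.1955] [ 0.5779 -0.2097  0.212 ]
 roof z 0.13054559489096484 [ 265  118   93   77 3997]
((665.3134765625, -199.35581970214844), (280.02081298828125, 206.2366943359375), 78.85257720947266)
[[ 793.555   -81.9233]
 [ 598.6331  -64.5401]
 [ 579.5005 -101.471 ]
 [ 552.3915 -248.2246]
 [ 561.1115 -278.85  ]
 [ 739.2191 -356.6219]]
 housing 0.16244665784860396
[[ 914.1932 -113.7707]
 [ 806.046   -90.4403]
 [ 742.0165 -246.0896]
 [ 741.3455 -387.4408]
 [ 750.7205 -396.983 ]
 [ 821.8163 -409.6558]
 [ 870.3688 -386.301 ]
 [ 917.9136 -289.4128]]
```

Call:
{"op": "move_arm", "data": {"commands": [{"offset": [4.17,-4.41,0.4],"yaw": 0},{"offset": [4.17,-4.41,0.4],"yaw": 0},{"offset": [4.17,-4.41,0.4],"yaw": 0},{"offset": [4.17,-4.41,0.4],"yaw": 0},{"offset": [4.17,-4.41,0.4],"yaw": 0},{"offset": [4.17,-4.41,0.4],"yaw": 0},{"offset": [4.17,-4.41,0.4],"yaw": 0},{"offset": [4.17,-4.41,0.4],"yaw": 0}], "grip": -1}}

```text
t: 1.1
position: [0.4292, -0.1746, 0.1992]
orientation: [0.982, 0.188, 0.0, 0.0]
contact_force: [0.6, -0.1, 0.8]
grip_width: 0.998
grip_force: 0.0
```

Call:
{"op": "move_arm", "data": {"commands": [{"offset": [4.17,-4.41,0.4],"yaw": 0},{"offset": [4.17,-4.41,0.4],"yaw": 0},{"offset": [4.17,-4.41,0.4],"yaw": 0},{"offset": [4.17,-4.41,0.4],"yaw": 0},{"offset": [4.17,-4.41,0.4],"yaw": 0},{"offset": [4.17,-4.41,0.4],"yaw": 0},{"offset": [4.17,-4.41,0.4],"yaw": 0},{"offset": [0,0,0],"yaw": 0}]}}

```text
t: 2.1
position: [0.5857, 0.2245, 0.1704]
orientation: [0.981, 0.192, -0.0, -0.002]
contact_force: [-1.0, -0.4, -0.0]
grip_width: 1.002
grip_force: 0.0
```

Call:
{"op": "move_arm", "data": {"commands": [{"offset": [-0.15,0.6,5],"yaw": 0},{"offset": [0,0,5],"yaw": 0},{"offset": [0,0,3],"yaw": 0},{"offset": [0,0,2.2],"yaw": 0},{"offset": [0,0,0],"yaw": 0}]}}

```text
t: 2.72
position: [0.5856, 0.2101, 0.0173]
orientation: [0.982, 0.187, -0.002, 0.001]
contact_force: [-0.8, -0.6, 0.5]
grip_width: 0.998
grip_force: 0.0
```

Call:
{"op": "move_arm", "data": {"commands": [{"offset": [0,0,0],"yaw": 0},{"offset": [0,0,0],"yaw": 0},{"offset": [0,0,0],"yaw": 0},{"offset": [0,0,0],"yaw": 0},{"offset": [0,0,0],"yaw": 0},{"offset": [0,0,0],"yaw": 0}], "grip": 0.6}}

```text
t: 3.48
position: [0.5878, 0.2126, 0.0204]
orientation: [0.982, 0.188, 0.001, -0.0]
contact_force: [-0.6, -0.2, 6.4]
grip_width: 0.229
grip_force: 58.7
```

Call:
{"op": "move_arm", "data": {"commands": [{"offset": [0,0,-0.2],"yaw": 0},{"offset": [0,0,0],"yaw": 0},{"offset": [0,0,0],"yaw": -10},{"offset": [0,0,0],"yaw": -10},{"offset": [0,0,0],"yaw": -10},{"offset": [0,0,0],"yaw": -10},{"offset": [0,0,0],"yaw": -10},{"offset": [0,0,0],"yaw": -10}], "grip": -0.3}}

```text
t: 4.47
position: [0.5871, 0.2117, 0.021]
orientation: [0.755, 0.656, -0.0, 0.0]
contact_force: [-0.1, -0.1, 0.3]
grip_width: 0.653
grip_force: 0.0
```

Call:
{"op": "move_arm", "data": {"commands": [{"offset": [0,0,0],"yaw": -10},{"offset": [0,0,0],"yaw": -10},{"offset": [0,0,0],"yaw": -10},{"offset": [0,0,0],"yaw": 0}]}}

```text
t: 4.97
position: [0.5871, 0.2117, 0.0208]
orientation: [0.563, 0.827, -0.0, -0.0]
contact_force: [-0.8, -1.0, 0.2]
grip_width: 0.654
grip_force: 0.0
```

Call:
{"op": "move_arm", "data": {"commands": [{"offset": [0,0,0],"yaw": 0},{"offset": [0,0,0],"yaw": 0},{"offset": [0,0,0],"yaw": 0},{"offset": [0,0,0],"yaw": 0},{"offset": [0,0,0],"yaw": 0}], "grip": 0.6}}

```text
t: 5.6
position: [0.5874, 0.2122, 0.0216]
orientation: [0.562, 0.827, 0.0, 0.0]
contact_force: [-0.5, -0.7, 3.5]
grip_width: 0.227
grip_force: 58.9
```

Run:
```python
from h import *
np.set_printoptions(precision=4,suppress=True)
for i in range(3): o=get_obs(); print(o["position"],o["orientation"],o["contact_force"],o["grip_width"],o["t"]); read_camera("top")
```

```text
[0.5874 0.2122 0.0216] [0.5618 0.8273 0.0002 0.0002] [-0.4918 -0.6666  3.5189] 0.22707027397682944 5.6
[0.5874 0.2122 0.0217] [0.5618 0.8273 0.0002 0.0002] [-0.3605  0.1867  3.8318] 0.22914174014831468 5.65
[0.5874 0.2122 0.0216] [0.5618 0.8273 0.0002 0.0002] [ 0.1456 -0.1299  4.6333] 0.2337312766282999 5.7
```

Call:
{"op": "move_arm", "data": {"commands": [{"offset": [0,0,-3],"yaw": 0},{"offset": [0,0,-5],"yaw": 0},{"offset": [0.67,-3.26,0],"yaw": 0},{"offset": [0.67,-3.26,0],"yaw": 0},{"offset": [0.67,-3.26,0],"yaw": 0},{"offset": [0.66,-3.25,0],"yaw": 0},{"offset": [0,0,0],"yaw": 0},{"offset": [0,0,0],"yaw": 0}]}}

```text
t: 6.75
position: [0.4569, 0.1887, 0.1013]
orientation: [0.562, 0.827, 0.0, 0.0]
contact_force: [-0.3, 0.7, -0.7]
grip_width: 0.232
grip_force: 59.0
```

Run:
```python
from m import *
o=get_obs(); print(o["position"],o["grip_width"],o["contact_force"])
for n in("scene","top"):
    I,D=read_camera(n); np.savez(n+"1.npz",I=I,D=D); P=cloud(n,D); c=proj(n,o["position"])[0]; u,v=c.astype(int)
    a=I[max(v-50,0):v+50,u-50:u+50]; a=cv2.resize(a,(400,400),interpolation=cv2.INTER_CUBIC); 
    print(n,c); np.save(n+"c.npy",a)
    m=(np.hypot(P[...,0]-.457,P[...,1]-.189)<.06)
    for z0,z1 in((.015,.032),(.030,.046),(.060,.076),(.08,.1)):
        q=P[m&(P[...,2]>z0)&(P[...,2]<z1)]
        if len(q)>5: print(z0,len(q),hull_circ(q[:,:2]),q.min(0),q.max(0))
m=np.hstack([np.load(n+"c.npy") for n in("scene","top")]); cv2.imwrite("pics/m2.png",np.clip(m*1.6,0,255)[...,::-1])
```

```text
[0.4569 0.1887 0.1013] 0.23198646508424825 [-0.3194  0.6666 -0.7489]
scene [323.8991 179.4545]
0.015 112 (array([0.4605, 0.1929]), np.float64(0.03263020016305284)) [0.4245 0.1612 0.0151] [0.4976 0.221  0.0319]
0.03 77 (array([0.4598, 0.1924]), np.float64(0.032127557138735066)) [0.4272 0.1622 0.0301] [0.4941 0.2236 0.0426]
0.08 165 (array([0.4599, 0.1913]), np.float64(0.032628347564062236)) [0.4293 0.1593 0.0839] [0.4929 0.2225 0.0995]
top [184.0972 225.7213][ WARN:0@3.064] global loadsave.cpp:1063 imwrite_ Unsupported depth image for selected encoder is fallbacked to CV_8U.
```

View pics/m2.png

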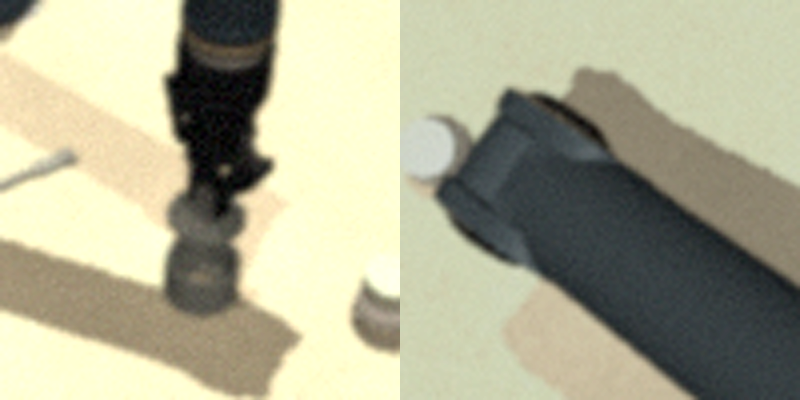

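The left picture shows the lid held level over the cup (flange at about (205,220), cup mouth at about (200,265) in the crop). The top view is hidden by the arm. From the known TCP, the scene camera reads about 3 mm too far in x and 2.6 mm in y, so the cup should be near (0.455, 0.191).

Call:
{"op": "move_arm", "data": {"commands": [{"offset": [0.24,-0.1,2],"yaw": 0},{"offset": [0,0,1.5],"yaw": 0},{"offset": [0,0,0.4],"yaw": 0},{"offset": [0,0,0.3],"yaw": 0},{"offset": [0,0,0],"yaw": 0}]}}

```text
t: 7.48
position: [0.4547, 0.1909, 0.0594]
orientation: [0.562, 0.827, 0.0, 0.0]
contact_force: [-0.2, 0.6, -1.1]
grip_width: 0.231
grip_force: 58.7
```

Run:
```python
from m import *
o=get_obs(); print(o["position"],o["grip_width"],o["contact_force"],o["ft_torque"])
```

```text
[0.4547 0.1909 0.0594] 0.2314536098744549 [-0.1769  0.6327 -1.0581] [-0.0026  0.0007  0.0048]
```

Call:
{"op": "move_arm", "data": {"commands": [{"offset": [0,0,0.2],"yaw": 0},{"offset": [0,0,0.2],"yaw": 0},{"offset": [0,0,0],"yaw": 0}]}}

```text
t: 7.85
position: [0.4551, 0.1907, 0.0554]
orientation: [0.562, 0.827, 0.0, 0.0]
contact_force: [1.7, 0.6, -2.0]
grip_width: 0.235
grip_force: 58.8
```

Call:
{"op": "move_arm", "data": {"commands": [{"offset": [0,0,0.1],"yaw": 0},{"offset": [0,0,0.1],"yaw": 0},{"offset": [0,0,0],"yaw": 0}]}}

```text
t: 8.22
position: [0.4551, 0.1907, 0.0536]
orientation: [0.562, 0.827, 0.0, 0.001]
contact_force: [2.2, -1.3, 3.4]
grip_width: 0.233
grip_force: 59.2
```

Call:
{"op": "move_arm", "data": {"commands": [{"offset": [0,0,0],"yaw": 0},{"offset": [0,0,0],"yaw": 0},{"offset": [0,0,0],"yaw": 0},{"offset": [0,0,-2],"yaw": 0},{"offset": [0,0,-4],"yaw": 0},{"offset": [0,0,-6],"yaw": 0},{"offset": [0,0,-6],"yaw": 0},{"offset": [0,0,0],"yaw": 0}], "grip": -0.3}}

```text
t: 9.22
position: [0.4564, 0.1926, 0.2376]
orientation: [0.562, 0.827, 0.003, 0.003]
contact_force: [0.4, -0.3, 0.2]
grip_width: 0.645
grip_force: 0.0
```

Run:
```python
from m import *
o=get_obs(); print(o["position"],o["grip_width"],o["contact_force"])
n="scene"; I,D=read_camera(n); P=cloud(n,D); m=np.hypot(P[...,0]-.458,P[...,1]-.193)<.05
for z0,z1 in((.034,.052),(.06,.08)):
    q=P[m&(P[...,2]>z0)&(P[...,2]<z1)]; print(len(q),hull_circ(q[:,:2]),q.mean(0),q.min(0),q.max(0))
q=P[m&(P[...,2]>.036)&(P[...,2]<.052)]
A=np.c_[q[:,:2],np.ones(len(q))]; print(np.linalg.lstsq(A,q[:,2],rcond=None)[0])
a=cv2.resize(I[160:235,280:380],(800,600),interpolation=cv2.INTER_CUBIC); cv2.imwrite("pics/m3.png",np.clip(a*1.6,0,255).astype(np.uint8)[...,::-1])
```

```text
[0.4564 0.1926 0.2376] 0.6453422669873653 [ 0.4237 -0.2858  0.1737]
198 (array([0.457 , 0.1932]), np.float64(0.03452950006546626)) [0.4639 0.1914 0.0431] [0.419  0.1602 0.0341] [0.4917 0.2255 0.0512]
34 (array([0.4588, 0.192 ]), np.float64(0.01125534948165758)) [0.4597 0.1926 0.0672] [0.4465 0.181  0.0608] [0.4698 0.2024 0.0738]
[0.0104 0.0073 0.0373]
```

View pics/m3.png

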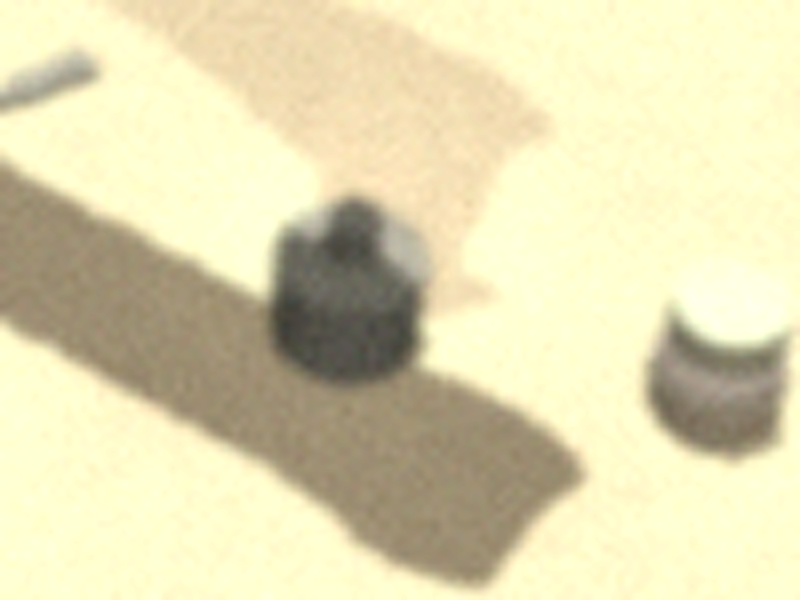

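The picture shows the lid sitting level and flush on the cup at (350,270), the flange flush with its wall. The fitted plane is level and the flange top is about 45 mm up after bias. Next is the module pose.

```bash
cat > mod.py <<'E'
from m import *
from scipy.optimize import least_squares
def clusters(n,P,z0,z1,minn=3):
    m=(P[...,2]>z0)&(P[...,2]<z1)&(P[...,0]>.5)&(P[...,0]<.66)&(abs(P[...,1]+.16)<.12)
    k,L,st,ce=cv2.connectedComponentsWithStats(m.astype(np.uint8))
    return [(st[i,4],ce[i],P[L==i]) for i in range(1,k) if st[i,4]>=minn]
if __name__=="__main__":
  for n in("scene","top"):
    P=cloud(n,np.load(n+"0.npz")["D"]); 
    b=-.0017 if n=="scene" else 0
    print(n)
    for z0,z1 in((.206,.222),(.193,.206)):
      for c,ce,q in clusters(n,P,z0+b,z1+b): print(z0,c,ce,q.mean(0),onplane(n,*ce,.211 if z0>.2 else .199))
    m=(P[...,2]>.124+b)&(P[...,2]<.137+b)&(P[...,0]>.5)&(P[...,0]<.9)&(abs(P[...,1]+.16)<.2)
    I=np.load(n+"0.npz")["I"]
    # left roof edge y=+110 : border pixels
    k,L,st,ce=cv2.connectedComponentsWithStats(m.astype(np.uint8)); i=1+st[1:,4].argmax(); M=L==i
    E=[]
    for v in range(st[i,1]+8,st[i,1]+st[i,3]-12):
        us=np.flatnonzero(M[v]); u=us.max()+.5 if n=="scene" else us.min()-.5
        E.append(onplane(n,u,v,.13)[:2])
    E=np.array(E); l=cv2.fitLine((E*1000).astype(np.float32),cv2.DIST_HUBER,0,.01,.01).ravel(); print("left edge",l[:2],l[2:],"yaw",np.degrees(np.arctan(l[1]/l[0])))
E
python3 mod.py
```

```text
scene
0.206 16 [194.75 190.75] [ 0.577  -0.2187  0.2059] [ 0.582 -0.218  0.211]
0.206 10 [217.7 192.6] [ 0.5903 -0.1518  0.2063] [ 0.5949 -0.1515  0.211 ]
0.206 26 [191.6923 199.0769] [ 0.613  -0.2262  0.2093] [ 0.6146 -0.226   0.211 ]
0.206 26 [215.2692 200.6154] [ 0.6243 -0.1589  0.2093] [ 0.626  -0.1587  0.211 ]
0.193 29 [194.3793 193.2069] [ 0.5791 -0.2206  0.1978] [ 0.5802 -0.2204  0.199 ]
0.193 25 [218.84 194.44] [ 0.5908 -0.1491  0.1988] [ 0.591  -0.1491  0.199 ]
0.193 20 [237.15 193.7 ] [ 0.5897 -0.0958  0.1963] [ 0.5923 -0.0958  0.199 ]
0.193 22 [192.2273 201.9545] [ 0.6142 -0.2259  0.1985] [ 0.6147 -0.2258  0.199 ]
0.193 24 [216.2917 203.7917] [ 0.6257 -0.1569  0.1972] [ 0.6274 -0.1568  0.199 ]
left edge [ 0.983  -0.1835] [672.9562 -74.3364] yaw -10.57535
top
0.206 23 [297.7391 167.7826] [ 0.619  -0.1584  0.213 ] [ 0.6193 -0.1586  0.211 ]
0.206 23 [321.5652 171.8696] [ 0.6067 -0.2283  0.2122] [ 0.6069 -0.2284  0.211 ]
0.206 13 [295.5385 179.4615] [ 0.585  -0.1518  0.2084] [ 0.5846 -0.1515  0.211 ]
0.206 13 [319.0769 184.1538] [ 0.5709 -0.2208  0.2076] [ 0.5704 -0.2202  0.211 ]
0.193 9 [319.3333 173.1111] [ 0.6054 -0.2238  0.1982] [ 0.6053 -0.2236  0.199 ]
0.193 22 [276.6818 179.8636] [ 0.5855 -0.097   0.199 ] [ 0.5855 -0.0969  0.199 ]
0.193 14 [295.1429 179.8571] [ 0.5847 -0.1511  0.203 ] [ 0.5853 -0.1516  0.199 ]
0.193 7 [316.     183.5714] [ 0.5735 -0.2125  0.2022] [ 0.574 -0.213  0.199]
0.193 6 [320.1667 184.1667] [ 0.5714 -0.2245  0.2041] [ 0.5722 -0.2253  0.199 ]
left edge [ 0.9842 -0.1773] [683.7031 -78.7068] yaw -10.213156
```

Call:
{"op": "move_arm", "data": {"commands": [{"offset": [0,0,-2],"yaw": 10.7},{"offset": [0,0,0],"yaw": 10.7},{"offset": [0,0,0],"yaw": 10.6},{"offset": [-4.81,2.74,0],"yaw": 0},{"offset": [-4.81,2.74,0],"yaw": 0},{"offset": [-4.81,2.74,0],"yaw": 0},{"offset": [-4.81,2.74,0],"yaw": 0},{"offset": [-4.81,2.74,0],"yaw": 0}], "grip": -1}}

```text
t: 10.28
position: [0.5452, -0.0723, 0.2513]
orientation: [0.768, 0.641, -0.001, -0.001]
contact_force: [1.0, 0.7, -0.2]
grip_width: 0.997
grip_force: 0.0
```

Call:
{"op": "move_arm", "data": {"commands": [{"offset": [-4.81,2.74,0],"yaw": 0},{"offset": [-4.81,2.74,0],"yaw": 0},{"offset": [-4.81,2.74,0],"yaw": 0},{"offset": [0,0,0],"yaw": 0},{"offset": [0,0,0],"yaw": 0}]}}

```text
t: 10.9
position: [0.6001, -0.2262, 0.2513]
orientation: [0.768, 0.641, -0.001, -0.002]
contact_force: [-0.4, 0.6, -0.2]
grip_width: 0.997
grip_force: 0.0
```

```bash
cat > st.py <<'E'
from m import *
import sys
O=np.array([.5794,-.1727]); psi=np.radians(-10.4); M=np.array([[np.cos(psi),-np.sin(psi)],[np.sin(psi),np.cos(psi)]])
def st():
    o=get_obs(); r=R.from_quat(o["orientation"]).as_matrix(); p=o["position"]
    print("t",o["t"],"p",p,"module mm",(M.T@(p[:2]-O))*1000,"phi",np.degrees(np.arctan2(r[1,0],r[0,0])),"tilt",np.degrees(np.arccos(-r[2,2])),"F",o["contact_force"],"w",o["grip_width"]*85,o["grip_force"],"j",o["joint_pos"])
    return o,r
if __name__=="__main__":
    o,r=st()
    if len(sys.argv)>3:
        x,y,z=map(float,sys.argv[1:4]); t=np.r_[O+M@np.array([x,y])/1000,z/1000]; print("target",t,"offset cm",r.T@(t-o["position"])*100)
E
python3 st.py 31 -50 185
```

```text
t 10.9 p [ 0.6001 -0.2262  0.2513] module mm [ 29.9685 -48.8658] phi 79.69580847616041 tilt 0.225836172128079 F [-0.3859  0.6128 -0.1897] w 84.72750435724957 0.0 j [ 0.8075  0.5011 -0.7422  1.5615  0.3511  1.2209 -0.1758]
target [ 0.6009 -0.2275  0.185 ] offset cm [-0.1239  0.127   6.6283]
```

Call:
{"op": "move_arm", "data": {"commands": [{"offset": [-0.12,0.1,2],"yaw": 0},{"offset": [0,0,2],"yaw": 0},{"offset": [0,0,1.6],"yaw": 0},{"offset": [0,0,1],"yaw": 0},{"offset": [0,0,0],"yaw": 0}]}}

```text
t: 11.52
position: [0.6013, -0.2285, 0.1863]
orientation: [0.768, 0.64, -0.0, -0.001]
contact_force: [-0.7, -0.7, 0.9]
grip_width: 1.001
grip_force: 0.0
```

Call:
{"op": "move_arm", "data": {"commands": [{"offset": [0,0,0],"yaw": 0},{"offset": [0,0,0],"yaw": 0},{"offset": [0,0,0],"yaw": 0},{"offset": [0,0,0],"yaw": 0},{"offset": [0,0,0],"yaw": 0},{"offset": [0,0,0],"yaw": 0}], "grip": 0.4}}

```text
t: 12.28
position: [0.6015, -0.2286, 0.1875]
orientation: [0.768, 0.64, -0.0, -0.0]
contact_force: [-3.4, 1.8, 3.4]
grip_width: 0.302
grip_force: 2.1
```

```bash
python3 st.py
```

```text
t 12.275 p [ 0.6015 -0.2286  0.1875] module mm [ 31.8693 -50.9966] phi 79.64323184347337 tilt 0.01662799831767911 F [-3.3677  1.7994  3.3606] w 25.6434196876069 2.125890925526619 j [ 0.7922  0.5566 -0.7165  1.6306  0.3989  1.1059 -0.2121]
```

Call:
{"op": "move_arm", "data": {"commands": [{"offset": [0,0,0],"yaw": 0},{"offset": [0,0,0],"yaw": 0},{"offset": [0,0,0],"yaw": 0}], "grip": 0.7}}

```text
t: 12.65
position: [0.6049, -0.2292, 0.1878]
orientation: [0.768, 0.64, 0.003, 0.003]
contact_force: [4.9, -1.1, -1.7]
grip_width: 0.196
grip_force: 56.5
```

```bash
python3 st.py
```

```text
t 12.65 p [ 0.6049 -0.2292  0.1878] module mm [ 35.2377 -50.984 ] phi 79.64089717699613 tilt 0.42592190285466647 F [ 4.9328 -1.0523 -1.6927] w 16.674158032369153 56.52268941979855 j [ 0.7916  0.5581 -0.7165  1.6276  0.4001  1.1001 -0.2121]
```

Call:
{"op": "move_arm", "data": {"commands": [{"offset": [0,0,0],"yaw": 0},{"offset": [0,0,0],"yaw": 0},{"offset": [0,0,0],"yaw": 0},{"offset": [0,0,0],"yaw": 0},{"offset": [0,0,-3],"yaw": 0},{"offset": [0,0,-3.5],"yaw": 0},{"offset": [3.5,0,0],"yaw": 0},{"offset": [3.5,0,0],"yaw": 0}], "grip": -1}}

```text
t: 13.65
position: [0.6146, -0.1595, 0.253]
orientation: [0.768, 0.64, 0.0, 0.001]
contact_force: [0.4, -0.0, -0.2]
grip_width: 0.997
grip_force: 0.0
```

```bash
python3 st.py 34 20 185
python3 - <<'E'
from mod import *
for n in("scene","top"):
    I,D=read_camera(n); P=cloud(n,D); b=-.0017 if n=="scene" else 0
    for c,ce,q in clusters(n,P,.193+b,.222+b): print(n,c,ce,q.mean(0),q.min(0),q.max(0))
    if n=="scene": cv2.imwrite("pics/m4.png",np.clip(cv2.resize(I[170:245,160:260],(800,600),interpolation=cv2.INTER_CUBIC)*1.8,0,255).astype(np.uint8)[...,::-1])
E
```

```text
t 13.65 p [ 0.6146 -0.1595  0.253 ] module mm [32.232  19.3848] phi 79.5619287463706 tilt 0.08868446133131806 F [ 0.418  -0.0245 -0.1707] w 84.7853589961026 0.0 j [ 0.7145  0.4892 -0.7551  1.5786  0.3515  1.2128 -0.2882]
target [ 0.6165 -0.1592  0.185 ] offset cm [0.0628 0.1663 6.7976]
scene 34 [218.8529 194.0882] [ 0.5905 -0.149   0.2   ] [ 0.5839 -0.1577  0.1919] [ 0.5964 -0.1399  0.2096]
scene 23 [237.3478 194.087 ] [ 0.5916 -0.0953  0.1967] [ 0.5838 -0.1023  0.1913] [ 0.5991 -0.0877  0.2005]
scene 63 [192.2381 199.6667] [ 0.6098 -0.2254  0.2034] [ 0.5933 -0.2375  0.1916] [ 0.6172 -0.2131  0.2156]
scene 50 [215.7  202.16] [ 0.6251 -0.1581  0.2035] [ 0.6146 -0.1685  0.1914] [ 0.6321 -0.1464  0.215 ]
top 22 [276.4545 179.9545] [ 0.5851 -0.0962  0.1999] [ 0.579  -0.1037  0.1941] [ 0.5914 -0.089   0.204 ]
```

View pics/m4.png

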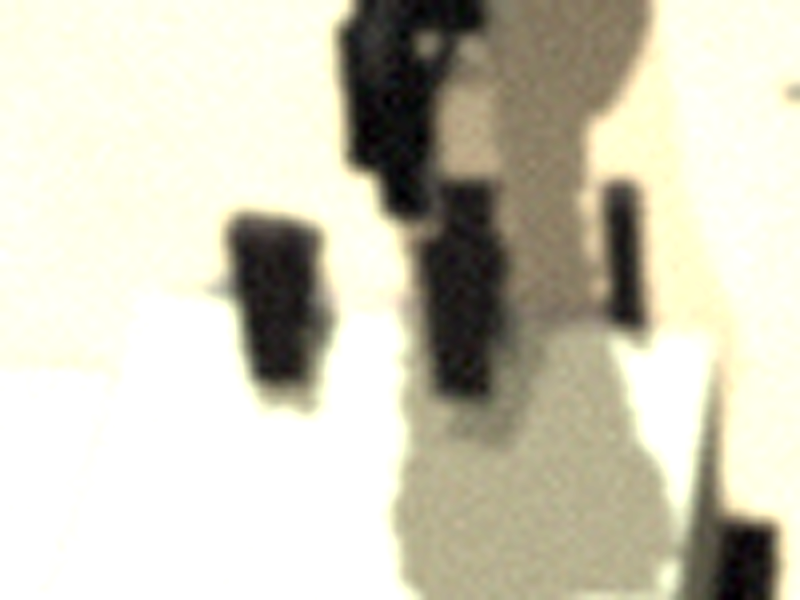

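The picture shows catch A's tab flush against its post at (275,300), so it is home. Catch B's roll at (465,200) still stands in front of its post. I'm checking where the fingertips should appear.

Run:
```python
from st import *
o,r=st(); p=o["position"]
for s in(-1,1):
  for z in (-.013,-.03):
    q=proj("scene",p+r@np.array([0,s*.047,z]))[0]; print(s,z,q,(q-[160,170])*8)
q=proj("scene",np.r_[O+M@np.array([.041,.020]),.212])[0]; print("post B top exp",q,(q-[160,170])*8)
```

```text
t 13.75 p [ 0.615  -0.1539  0.2532] module mm [31.6276 24.8924] phi 80.09186967901917 tilt 0.17648835177218025 F [0.2193 0.79   0.8822] w 84.62461067164777 0.0 j [ 0.711   0.4889 -0.76    1.5801  0.35    1.2127 -0.2867]
-1 -0.013 [218.1677 172.436 ] [465.342   19.4877]
-1 -0.03 [217.7091 168.0731] [461.6729 -15.4151]
1 -0.013 [212.5463 196.3298] [420.3702 210.6383]
1 -0.03 [212.0122 191.9759] [416.0972 175.8071]
post B top exp [214.6455 199.7349] [437.164  237.8795]
```

Call:
{"op": "move_arm", "data": {"commands": [{"offset": [0,0,0],"yaw": 0},{"offset": [0,0,0],"yaw": 0}]}}

```text
t: 14.0
position: [0.614, -0.1615, 0.2521]
orientation: [0.769, 0.64, -0.0, 0.0]
contact_force: [-0.0, -0.4, 0.3]
grip_width: 1.001
grip_force: 0.0
```

```bash
python3 st.py 34 20 185
```

```text
t 14.0 p [ 0.614  -0.1615  0.2521] module mm [32.0511 17.3091] phi 79.52021649652637 tilt 0.04840694586471958 F [-0.0234 -0.3706  0.3316] w 85.11684584379186 0.0 j [ 0.716   0.4904 -0.7534  1.5785  0.352   1.2133 -0.2861]
target [ 0.6165 -0.1592  0.185 ] offset cm [0.2748 0.196  6.7054]
```

Call:
{"op": "move_arm", "data": {"commands": [{"offset": [0.2,0.1,2],"yaw": 0},{"offset": [0,0,2],"yaw": 0},{"offset": [0,0,1.6],"yaw": 0},{"offset": [0,0,1],"yaw": 0},{"offset": [0,0,0],"yaw": 0},{"offset": [0,0,0],"yaw": 0}]}}

```text
t: 14.75
position: [0.6161, -0.1579, 0.1869]
orientation: [0.768, 0.64, 0.0, 0.0]
contact_force: [-0.3, -0.1, 0.1]
grip_width: 1.001
grip_force: 0.0
```

Call:
{"op": "move_arm", "data": {"commands": [{"offset": [0,0,0],"yaw": 0},{"offset": [0,0,0],"yaw": 0},{"offset": [0,0,0],"yaw": 0},{"offset": [0,0,0],"yaw": 0},{"offset": [0,0,0],"yaw": 0},{"offset": [0,0,0],"yaw": 0},{"offset": [0,0,0],"yaw": 0},{"offset": [0,0,0],"yaw": 0}], "grip": 0.7}}

```text
t: 15.75
position: [0.6177, -0.1581, 0.1871]
orientation: [0.768, 0.64, 0.002, 0.002]
contact_force: [4.7, -1.0, -1.2]
grip_width: 0.195
grip_force: 56.5
```

```bash
python3 st.py
```

```text
t 15.75 p [ 0.6177 -0.1581  0.1871] module mm [35.0286 21.2237] phi 79.64987824630002 tilt 0.28370723572074347 F [ 4.6816 -1.0368 -1.1764] w 16.580639270103696 56.46031164564192 j [ 0.6927  0.5486 -0.7289  1.6491  0.4014  1.0941 -0.3295]
```

Call:
{"op": "move_arm", "data": {"commands": [{"offset": [0,0,0],"yaw": 0},{"offset": [0,0,0],"yaw": 0},{"offset": [0,0,0],"yaw": 0},{"offset": [0,0,0],"yaw": 0},{"offset": [0,0,-3],"yaw": 0},{"offset": [0,0,-3.5],"yaw": 0},{"offset": [2.7,-2,0],"yaw": 0},{"offset": [2.7,-1.9,0],"yaw": 0}], "grip": -1}}

```text
t: 16.75
position: [0.5868, -0.0973, 0.2518]
orientation: [0.768, 0.64, 0.0, 0.0]
contact_force: [0.4, -0.2, -0.2]
grip_width: 1.001
grip_force: 0.0
```

Call:
{"op": "move_arm", "data": {"commands": [{"offset": [0,0,0],"yaw": 0},{"offset": [0,0,0],"yaw": 0},{"offset": [0,0,0],"yaw": 0}]}}

```text
t: 17.12
position: [0.5872, -0.0992, 0.251]
orientation: [0.769, 0.64, -0.0, 0.0]
contact_force: [0.3, -0.6, -0.3]
grip_width: 0.997
grip_force: 0.0
```

```bash
python3 st.py -6 75 156
python3 - <<'E'
from mod import *
for n in("scene",):
    I,D=read_camera(n); P=cloud(n,D); b=-.0017
    for c,ce,q in clusters(n,P,.193+b,.222+b): print(n,c,ce,q.mean(0),q.min(0),q.max(0))
    cv2.imwrite("pics/m5.png",np.clip(cv2.resize(I[170:245,160:260],(800,600),interpolation=cv2.INTER_CUBIC)*1.8,0,255).astype(np.uint8)[...,::-1])
E
```

```text
t 17.125 p [ 0.5872 -0.0992  0.251 ] module mm [-5.5523 73.7016] phi 79.5300396636118 tilt 0.013003897427427124 F [ 0.2821 -0.5609 -0.2786] w 84.75005492676547 0.0 j [ 0.6763  0.4292 -0.7837  1.6727  0.3242  1.1749 -0.3716]
target [ 0.587  -0.0978  0.156 ] offset cm [ 0.1319 -0.0443  9.5048]
scene 21 [237.1905 193.8571] [ 0.5908 -0.0957  0.1968] [ 0.5824 -0.102   0.193 ] [ 0.5972 -0.0901  0.201 ]
scene 60 [192.2333 199.65  ] [ 0.6102 -0.2254  0.2039] [ 0.5947 -0.2368  0.1918] [ 0.6197 -0.2129  0.2155]
scene 60 [216.1833 201.2   ] [ 0.6222 -0.1566  0.2043] [ 0.6061 -0.1686  0.1933] [ 0.6299 -0.1456  0.2135]
```

View pics/m5.png

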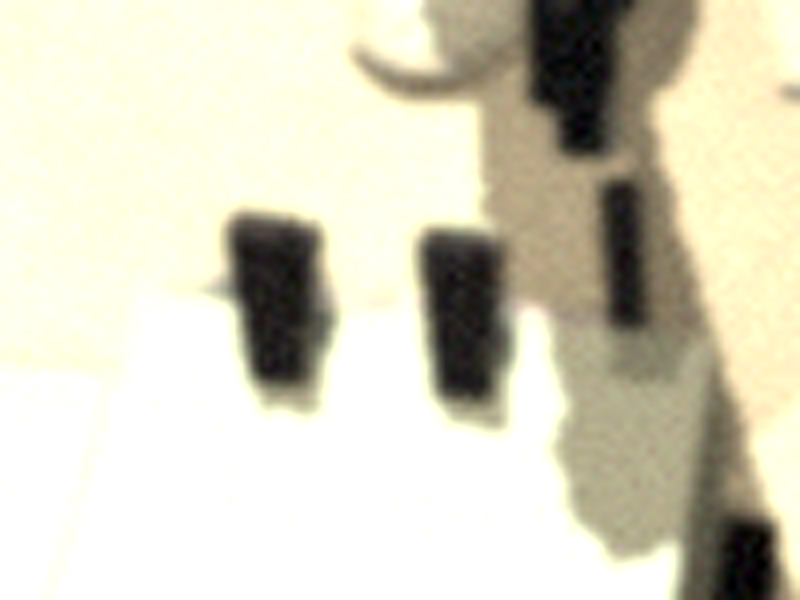

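The picture shows both tabs flush on their posts at (275,300) and (465,310). The handle is at (622,250), with the gripper above it. I'm lowering onto the handle now.

Call:
{"op": "move_arm", "data": {"commands": [{"offset": [0.2,0,3],"yaw": 0},{"offset": [0,0,3],"yaw": 0},{"offset": [0,0,2.2],"yaw": 0},{"offset": [0,0,1.3],"yaw": 0},{"offset": [0,0,0],"yaw": 0},{"offset": [0,0,0],"yaw": 0}]}}

```text
t: 17.92
position: [0.5881, -0.0959, 0.1572]
orientation: [0.768, 0.64, 0.001, 0.001]
contact_force: [-0.1, -0.0, 0.6]
grip_width: 1.002
grip_force: 0.0
```

Call:
{"op": "move_arm", "data": {"commands": [{"offset": [0,0,0],"yaw": 0},{"offset": [0,0,0],"yaw": 0},{"offset": [0,0,0],"yaw": 0},{"offset": [0,0,0],"yaw": 0},{"offset": [0,0,0],"yaw": 0},{"offset": [0,0,0],"yaw": 0},{"offset": [0,0,0],"yaw": 0},{"offset": [0,0,0],"yaw": 0}], "grip": 1}}

```text
t: 18.92
position: [0.5876, -0.0959, 0.1566]
orientation: [0.768, 0.64, 0.0, 0.0]
contact_force: [-0.2, 0.0, 3.3]
grip_width: 0.166
grip_force: 58.4
```

```bash
python3 st.py
```

```text
t 18.925 p [ 0.5876 -0.0959  0.1566] module mm [-5.8454 77.0041] phi 79.64048632294787 tilt 0.035329890037170436 F [-0.1652  0.0315  3.3074] w 14.10343754588544 58.371301889419556 j [ 0.6324  0.5207 -0.7393  1.7765  0.409   1.0033 -0.4463]
```

Call:
{"op": "move_arm", "data": {"commands": [{"offset": [-0.06,-1.35,0],"yaw": -5},{"offset": [-0.06,-1.35,0],"yaw": -5},{"offset": [0,0,0],"yaw": 0}]}}

```text
t: 19.3
position: [0.5601, -0.0935, 0.1566]
orientation: [0.709, 0.705, 0.0, 0.0]
contact_force: [0.3, -0.5, 3.3]
grip_width: 0.171
grip_force: 58.8
```

```bash
python3 st.py
```

```text
t 19.3 p [ 0.5601 -0.0935  0.1566] module mm [-33.2344  74.4355] phi 89.62878067331994 tilt 0.03286934217623249 F [ 0.2581 -0.5294  3.2746] w 14.553632842036412 58.78351449966431 j [ 0.6894  0.4935 -0.7955  1.8384  0.4186  0.9849 -0.2902]
```

Call:
{"op": "move_arm", "data": {"commands": [{"offset": [-0.085,-1.62,0],"yaw": -6},{"offset": [-0.085,-1.62,0],"yaw": -6},{"offset": [-0.085,-1.62,0],"yaw": -6},{"offset": [-0.085,-1.62,0],"yaw": -6},{"offset": [0,0,0],"yaw": 0}]}}

```text
t: 19.92
position: [0.4972, -0.1066, 0.1566]
orientation: [0.548, 0.836, 0.0, 0.0]
contact_force: [0.2, -0.5, 2.6]
grip_width: 0.174
grip_force: 59.2
```

```bash
python3 st.py
```

```text
t 19.925 p [ 0.4972 -0.1066  0.1566] module mm [-92.7577  50.1309] phi 113.54341996094035 tilt 0.033433848005366806 F [ 0.2093 -0.4992  2.6177] w 14.756731330322859 59.238163232803345 j [ 0.8687  0.4386 -0.9338  1.9662  0.4332  0.9492  0.1311]
```

Call:
{"op": "move_arm", "data": {"commands": [{"offset": [-0.085,-1.62,0],"yaw": -6},{"offset": [-0.085,-1.62,0],"yaw": -6},{"offset": [-0.085,-1.62,0],"yaw": -6},{"offset": [-0.085,-1.62,0],"yaw": -6},{"offset": [0,0,0],"yaw": 0}]}}

```text
t: 20.55
position: [0.4445, -0.1444, 0.1565]
orientation: [0.362, 0.932, -0.0, -0.001]
contact_force: [-2.3, 0.1, 6.7]
grip_width: 0.168
grip_force: 60.6
```

```bash
python3 st.py
```

```text
t 20.55 p [ 0.4445 -0.1444  0.1565] module mm [-137.8231    3.5264] phi 137.4966701056198 tilt 0.07508993812614288 F [-2.3058  0.086   6.7046] w 14.237930205815353 60.551117062568665 j [ 1.097   0.416  -1.0712  2.0487  0.4553  0.9377  0.6107]
```

Call:
{"op": "move_arm", "data": {"commands": [{"offset": [-0.085,-1.62,0],"yaw": -6},{"offset": [-0.085,-1.62,0],"yaw": -6},{"offset": [-0.085,-1.62,0],"yaw": -6},{"offset": [-0.085,-1.62,0],"yaw": -6},{"offset": [0,0,0],"yaw": 0},{"offset": [0,0,0],"yaw": 0}]}}

```text
t: 21.3
position: [0.4119, -0.1991, 0.1565]
orientation: [0.161, 0.987, 0.0, -0.001]
contact_force: [-4.7, 1.9, 8.7]
grip_width: 0.172
grip_force: 61.1
```

```bash
python3 st.py
python3 - <<'E'
from h import *
L=[]
for n,(u,v) in(("scene",(205,190)),("top",(290,210))):
    I,D=read_camera(n); L.append(np.clip(cv2.resize(I[v-60:v+60,u-40:u+40],(400,600),interpolation=cv2.INTER_CUBIC)*1.6,0,255).astype(np.uint8))
    np.savez(n+"2.npz",I=I,D=D)
cv2.imwrite("pics/m6.png",np.hstack(L)[...,::-1])
E
```

```text
t 21.3 p [ 0.4119 -0.1991  0.1565] module mm [-160.0229  -56.1657] phi 161.49038829270427 tilt 0.15262543787483832 F [-4.7397  1.8607  8.7397] w 14.637735909006436 61.11805558204651 j [ 1.3162  0.4561 -1.1893  2.0657  0.5192  0.9656  1.0978]
```

View pics/m6.png

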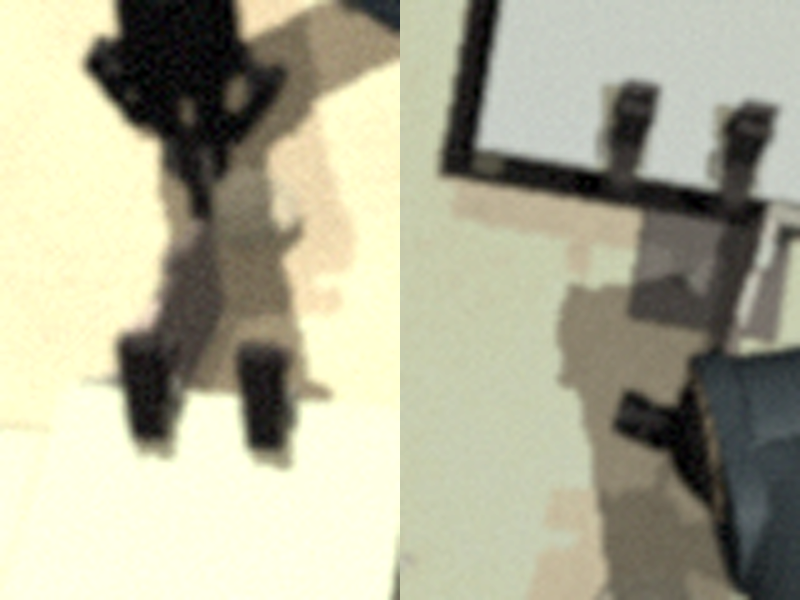

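The pictures show both catches home against their posts and the gate swung out towards the robot, with the handle between the fingers. The TCP puts the gate at about 1.42 rad. I'm handing it in now.

```bash
python3 -c "
from rig import *
print(sign_off())"
```

```text
the job is handed in; nothing more can be done
None
```

The lid is flush on the cup and released, catch A then catch B are home against their posts, and the arm is holding the gate open by its handle at about 1.42 rad; handed in at about 21 s.

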